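# Find and open the unlatched duct lid

## Robot

A 6-joint arm with a two-finger parallel gripper is mounted at the origin on the work surface. World frame = base frame: x ahead of the robot, y to its left, z up, the work surface at z = 0. Lengths are in mm, angles in rad, forces in N, time in s.
With the tool pointing down it reaches from about 275 to 850 mm from the base axis. Payload 5.2 kg.
Tool frame: the origin (TCP) lies on the front face of the gripper's body, between the roots of the fingers; the fingertips stand 73 mm ahead of it and the grasp point (between the pads) lies 54 mm ahead of it; z points along the fingers, y is the line along which they close (so a half turn about z gives the same grasp; the last joint's range is limited). The gripper opens to 85 mm and grips with 20 to 120 N. Pads are 22 mm wide; open, the fingers measure 114 mm over their backs; the gripper's body (76 mm by 85 mm) begins 54 mm behind the grasp point. The pads swing forward as they close: fully open they stand 13 mm farther back than shut.
Start: joints at [0.989, 0.259, 1.535, -0, 1.348, -0.203], TCP at [203.372, 511.024, 303.91] pointing down, gripper open.
Joint ranges: [-3.14, 3.14], [-0.91, 2.08], [0.19, 2.58], [-1.22, 4.36], [0.22, 2.71], [-3.12, 3.12]. Speed limits (rad/s): [2.57, 2.57, 3.14, 3.14, 3.14, 3.14].

## Interface

Orientations are given as a unit quaternion [w, x, y, z].
In Python, from workcell import get_state, cams, order, silhouettes gives the robot as it stands.
- The arm moves only by the tool carry_out, never from a script. Its argument "series" is a list of rows, each a list of 6 numbers: the shift along the tool's x, y, z scaled (see below), then the turn, a rotation vector about the tool's x, y, z scaled (see below). A call has 1 to 10 rows; each row is the pose to reach, as a shift and turn from the pose commanded when the call began, along the tool's axes at that moment; what a row does not reach only later rows make up. The controller multiplies each number of a shift by 0.12 m and each number of a turn by 90 degrees. A row lasts 1/12 s, in which the tool goes at most 41.7 mm and 7.16 degrees, less where a joint would pass 70% of its speed; a pose out of reach is approached as far as the arm can. A call with a number of a shift or a turn outside -1 to 1 is refused whole. A call with a gripper value outside its range is refused whole. "claw" is the gripper command: -1 is shut, 1 is fully open, values between are in proportion, set as the call begins (left out, the last holds). The fingers move at their own pace and stop on an object; "force" is the grip in N (left out, the last holds). Time passes only in rows, so rows that repeat a pose let the fingers close. It gives the time, the measured TCP pose, the force, the opening and the grip force at its end, in the units of the state.
- get_state(): the state, without advancing time (a new reading comes with each control period).
- cams.read_camera(name): name is "side" or "top" or "wrist"; returns a dict with "image" (400x640x3 uint8, red, green, blue), "fx", "fy", "cx", "cy" (pixels), "eye" and "attitude" of the camera in the world; the wrist camera has in their place "hand_eye" (4x4, takes a point from camera to tool coordinates, whose origin is the TCP and whose axes are the flange's). Camera axes: x right, y down, z forward; pixel columns grow to the right and rows downward; lengths in mm; the calibration is good to about 2 mm. A picture is of the moment at which its call begins: read the wrist's pose just before it. There is no depth.
- order.job_done(): hands the job in; it is judged then, once.
Trained networks look in a picture, given as the dict that the camera call returned (one of the last four; its "shot" number tells which), for a name from the list of things; names that differ only in an ending like _2 or _b are one class to them, and where a whole thing is asked for, a point or a joint stands for the part that bears it (a point fixed in the world has none). Each returns a list of dicts, best first, with "score" (0 to 1); they miss things now and then, are a little off and sometimes report something else, mostly with a low value. They report only what shows in the picture. A call takes as long as a camera call.
- silhouettes(picture, name): "pixels" (400x640 bool, what is visible of it) and "extent" ([centre column, centre row, width, height] in pixels, round what is visible of it).
The state is a dict: "clock": time; "joints": joint angles; "joint_velocities": joint speeds; "joint_torque": joint torques, N m; "tcp_pos": TCP position; "tcp_rot": TCP orientation; "wrist_force": force on the tool from outside, world axes, zero at the start; "torque": the same for the moment, N m; "finger_gap": finger opening in mm; "gripper_force": force on a finger pad.
Only numpy, scipy, OpenCV 4.12 (cv2) and the standard library are available. Lean on these libraries where they do the work, as an engineer would, in place of code of your own. Each camera call takes 0.05 s, during which the arm holds its last target. There are 200 camera calls.

## Task

One of the four white lids on the grey service duct is unlatched. Press gently with the fingertips on the blue marks to find the lid that rocks, then push that lid's marked end down until it is fully open, and leave it open. Do not strain the latched lids, and leave the bottles, the jar and the pot standing where they are.

Things in the scene. Friction and masses are not known exactly. Their poses are not given: they have to be found in the camera images.
- duct: Grey box fixed on the bench: 164 mm deep (x, away from the robot), 672 long (y, to the robot's left), 100 high; origin centre of underside. Four identical white lids (120 x 100 x 8 mm) lie flush in its top, 115 mm apart along y, 12 mm grey bars between; the hollow below is 95 mm deep. A closed wing 100 mm long at each end carries a jar or pot. Three lids are latched; the unlatched one may be in any bay.
- mark_1 (a point): Centre of the blue press mark (disc, 24 mm across) on the lid in bay 1 (bay 1 at the duct's +y end, bay 4 at its -y end), at the shut lid's top face, 100 mm above the bench. 40 mm from the lid's middle towards the robot, 20 mm from the lid's robot-side edge. Belongs to the duct: does not move with the lid. Axes as the duct's.
- mark_2 (a point): Centre of the blue press mark (disc, 24 mm across) on the lid in bay 2 (bay 1 at the duct's +y end, bay 4 at its -y end), at the shut lid's top face, 100 mm above the bench. 40 mm from the lid's middle towards the robot, 20 mm from the lid's robot-side edge. Belongs to the duct: does not move with the lid. Axes as the duct's.
- mark_3 (a point): Centre of the blue press mark (disc, 24 mm across) on the lid in bay 3 (bay 1 at the duct's +y end, bay 4 at its -y end), at the shut lid's top face, 100 mm above the bench. 40 mm from the lid's middle towards the robot, 20 mm from the lid's robot-side edge. Belongs to the duct: does not move with the lid. Axes as the duct's.
- mark_4 (a point): Centre of the blue press mark (disc, 24 mm across) on the lid in bay 4 (bay 1 at the duct's +y end, bay 4 at its -y end), at the shut lid's top face, 100 mm above the bench. 40 mm from the lid's middle towards the robot, 20 mm from the lid's robot-side edge. Belongs to the duct: does not move with the lid. Axes as the duct's.
- loose_lid (a joint): Angle (rad) of the unlatched lid, in whichever bay; 0 = shut, flush. Pivot along y under its middle: pressing the marked end makes it grow, that end sinks into the duct and the other rises, to the stop at 1.0 = fully open. Pressing the other end rocks it to -0.05 only; pressing the middle does nothing. The pivot is stiff (0.12 N m, 3 N at the mark): the lid stays where it is left.
- latched_lid_1 (a joint): How far (m) a latched lid is pressed straight down into its soft seal; 0 = flush. It starts to yield at about 1.5 N, gives 1 mm for every 6 N more, and springs back; its latches are damaged beyond 4.5 mm (some 28 N). It does not tell the bay.
- latched_lid_2 (a joint): How far (m) a latched lid is pressed straight down into its soft seal; 0 = flush. It starts to yield at about 1.5 N, gives 1 mm for every 6 N more, and springs back; its latches are damaged beyond 4.5 mm (some 28 N). It does not tell the bay.
- latched_lid_3 (a joint): How far (m) a latched lid is pressed straight down into its soft seal; 0 = flush. It starts to yield at about 1.5 N, gives 1 mm for every 6 N more, and springs back; its latches are damaged beyond 4.5 mm (some 28 N). It does not tell the bay.
- dropper_bottle: Amber dropper bottle with white collar and black bulb, 46 mm across, 112 mm high, standing loose on the bench on the robot's side of the duct; origin at the centre of its base, z up. To be left alone.
- white_bottle: White bottle with blue cap, 60 mm across, 110 mm high, standing loose on the bench on the robot's side of the duct; origin at the centre of its base, z up. To be left alone.
- black_jar: Black jar with a paper label, 60 mm across, 70 mm high, standing loose on the duct's +y end wing; origin at the centre of its base, z up. To be left alone.
- red_pot: Small white pot with red cap, 40 mm across, 55 mm high, standing loose on the duct's -y end wing; origin at the centre of its base, z up. To be left alone.

How it is judged:
By the outcome, as a careful person would: the job done as asked, in the order asked, and still so for the second after the job is handed in, with the robot touching nothing.
It also fails if it takes over 48 s, if anything falls off the work surface, if the arm or the gripper's body presses on something with over 40 N, if the wrist force passes 120 N, or if a joint passes its speed limit or range.

## Working session

There is one attempt and no reset: what is moved stays moved. The work goes in short steps, Python scripts to look and compute and a tool call to move; the robot and the scene stay as the last step left them, time stands still between calls to the robot, and variables do not carry over. Pictures are saved under pics/ and viewed, at most 10 in all, crops included, and the job is handed in when it is done.

Besides the shell and the picture viewer there is one more tool, called after ">>>" as name([rows], argument=value, ...), one row to a line, values as JSON. carry_out: Moves the arm, as the interface text tells. Shifts and turns lie within -1 to 1; 1 stands for 0.12 m of shift or 90 degrees of turn. Its arguments: {"type":"object","properties":{"series":{"type":"array"},"claw":{"type":"number"},"force":{"type":"number"}},"required":["series"]}

```bash
mkdir -p pics; ls; python3 - <<'E'
from workcell import get_state,cams,silhouettes
import cv2,numpy as np
print(get_state())
for n in("top","side"):
    p=cams.read_camera(n); cv2.imwrite(f"pics/{n}1.png",p["image"][:,:,::-1])
    print(n,{k:p[k] for k in p if k!="image"})
    for t in("duct","mark_1","dropper_bottle","white_bottle","black_jar","red_pot"):
        print(t,[(round(r["score"],2),np.round(r["extent"],1).tolist()) for r in silhouettes(p,t)][:6])
E
```

```text
pics
{'clock': 0.0, 'joints': array([ 9.89208822e-01,  2.59351713e-01,  1.53609679e+00, -2.60141398e-05,
        1.34800429e+00, -2.02844521e-01]), 'joint_velocities': array([ 0.00024105, -0.00078594, -0.00100284,  0.00076117,  0.00185646,
       -0.00148328]), 'joint_torque': array([ 1.86069969e-04, -4.46019173e+01, -2.90577239e+01, -3.12979364e-04,
        1.15269425e-02,  1.75883184e-05]), 'tcp_pos': array([203.14497263, 510.67354212, 303.06438249]), 'tcp_rot': array([-3.43787584e-04,  1.88238744e-01,  9.82122859e-01, -8.64292740e-04]), 'wrist_force': array([-0.37463879,  0.05344267,  0.66620622]), 'torque': array([-0.00347048,  0.0393104 , -0.04218067]), 'gripper_force': 0.0, 'finger_gap': 84.99446687679642}
top {'fx': 415.8298748685368, 'fy': 415.8298748685368, 'cx': 313.85026655418267, 'cy': 200.22844921129453, 'eye': array([ 359.60703658,   15.71324899, 1158.37039046]), 'attitude': array([ 0.06158294, -0.70176757,  0.70789031, -0.0511969 ]), 'shot': 1}
duct [(0.63, [334.4, 178.7, 259.8, 77.6])]
mark_1 [(0.74, [337.1, 181.5, 259.5, 73.8]), (0.39, [220.4, 175.6, 24.1, 30.1])]
dropper_bottle [(0.78, [271.4, 224.9, 17.1, 15.2])]
white_bottle [(0.78, [375.1, 229.9, 24.2, 26.9])]
black_jar [(0.82, [219.4, 175.0, 26.4, 28.8])]
red_pot [(0.73, [454.7, 179.0, 19.6, 19.4])]
side {'fx': 505.2139447704396, 'fy': 505.2139447704396, 'cx': 326.9583830289702, 'cy': 207.10221577065496, 'eye': array([ 184.95327711, -693.49093137, 1015.57299289]), 'attitude': array([-0.343291  ,  0.9142922 , -0.20227447,  0.07284297]), 'shot': 2}
duct [(0.64, [383.7, 243.2, 186.6, 241.3])]
mark_1 [(0.66, [381.5, 245.2, 186.0, 242.4])]
dropper_bottle [(0.69, [294.8, 194.1, 20.1, 31.1])]
white_bottle [(0.76, [336.2, 279.5, 30.3, 41.7])]
black_jar [(0.64, [317.5, 129.0, 20.7, 33.0])]
red_pot [(0.87, [433.3, 309.9, 22.0, 22.7])]
```

```bash
cat > h.py <<'E'
import cv2,numpy as np
from scipy.spatial.transform import Rotation as R
def rot(q): return R.from_quat([q[1],q[2],q[3],q[0]]).as_matrix()
def ray(p,uv,z):
    d=rot(p["attitude"])@np.array([(uv[0]-p["cx"])/p["fx"],(uv[1]-p["cy"])/p["fy"],1]); e=p["eye"]
    return e+d*(z-e[2])/d[2]
def proj(p,X):
    c=rot(p["attitude"]).T@(np.asarray(X)-p["eye"]); return np.array([p["fx"]*c[0]/c[2]+p["cx"],p["fy"]*c[1]/c[2]+p["cy"]])
def blue(p):
    h=cv2.cvtColor(p["image"],cv2.COLOR_RGB2HSV)
    m=cv2.inRange(h,(95,90,50),(130,255,255))
    n,_,s,c=cv2.connectedComponentsWithStats(m)
    return [(s[i].tolist(),c[i]) for i in range(1,n) if s[i][4]>12]
E
python3 - <<'E'
from workcell import cams
from h import *
for n in("top","side"):
    p=cams.read_camera(n)
    for s,c in blue(p): print(n,s,c.round(1),ray(p,c,100).round(1))
    im=p["image"][:,:,::-1]; im=im[100:300,150:550] if n=="top" else im[80:380,220:520]
    cv2.imwrite(f"pics/{n}c.png",cv2.resize(im,None,fx=2,fy=2,interpolation=cv2.INTER_CUBIC))
E
```

```text
top [264, 184, 9, 9, 61] [267.9 188. ] [563.5 149.7 100. ]
top [308, 186, 9, 8, 58] [312.1 189.5] [558.3  34.9 100. ]
top [353, 187, 9, 9, 60] [356.6 190.9] [553.3 -80.  100. ]
top [397, 189, 9, 8, 58] [401.1 192.5] [ 548.1 -194.5  100. ]
top [372, 219, 13, 13, 131] [377.9 224.9] [ 464.9 -132.1  100. ]
top [36, 229, 65, 28, 1199] [ 67.8 242.2] [427.4 661.5 100. ]
side [200, 68, 36, 31, 494] [217.5  83.2] [423.3 633.1 100. ]
side [321, 166, 9, 6, 41] [325.2 168.6] [566.7 154.6 100. ]
side [339, 197, 9, 6, 48] [343.1 199.4] [561.6  39.1 100. ]
side [359, 231, 9, 7, 57] [363.1 233.9] [556.4 -76.1 100. ]
side [331, 256, 15, 17, 191] [338.  263.8] [ 468.3 -126.5  100. ]
side [381, 269, 10, 9, 74] [385.6 272.9] [ 550.9 -191.4  100. ]
```

View pics/topc.png

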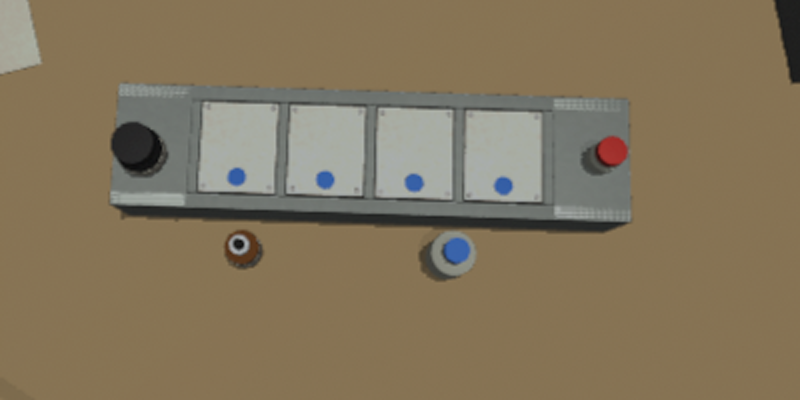

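View pics/sidec.png

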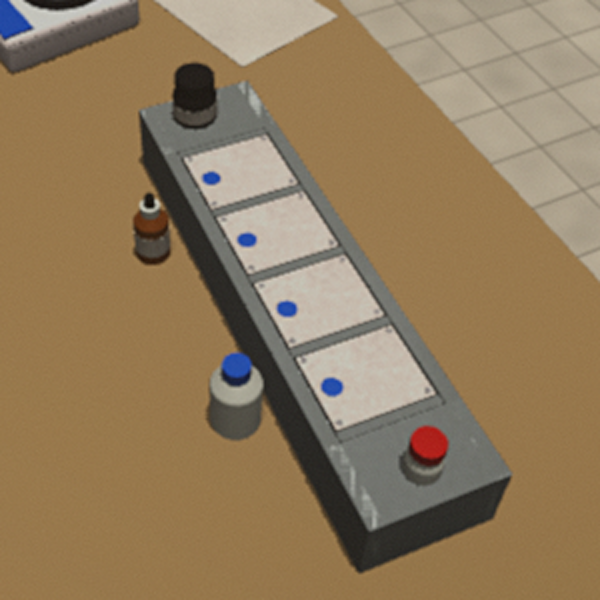

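The top view shows four flush lids with marks at about x = 550–565 mm. The dropper bottle is in front of bay 1 and the white bottle in front of bay 3/4. I'll align the tool with the duct, shut the fingers and approach mark 1.

>>> carry_out([
  [-0.33,-0.14,0,0,0,-0.07],
  [-0.66,-0.28,0,0,0,-0.14],
  [-1,-0.425,0,0,0,-0.212],
  [-1,-0.425,0,0,0,-0.212],
], claw=-1)

```text
clock: 1.13
tcp_pos: [298.8, 416.5, 303.9]
tcp_rot: [0.001, 0.021, 1.0, -0.001]
wrist_force: [-1.4, 1.5, 0.2]
finger_gap: 38.8
gripper_force: 0.0
```

```bash
cat >> h.py <<'E'
M=[(565,152),(560,37),(555,-78),(549.5,-193)]
def go(s,X):
    "shift to X (TCP) in tool axes, units of 0.12 m"
    return (rot(s["tcp_rot"]).T@(np.asarray(X)-s["tcp_pos"])/120).round(3)
E
python3 -c "
from workcell import get_state
from h import *
s=get_state();print(s['clock'],s['tcp_pos'],s['tcp_rot'],s['finger_gap'],s['wrist_force'],go(s,(*M[0],300)))"
```

```text
1.1333 [298.75219294 416.51017769 303.92073926] [ 8.46310882e-04  2.06716228e-02  9.99785654e-01 -7.84095108e-04] 38.81372834594976 [-1.39190376  1.46573446  0.21778044] [-2.308 -2.111  0.04 ]
```

>>> carry_out([
  [-0.25,-0.23,0,0,0,0],
  [-0.5,-0.46,0,0,0,0],
  [-0.75,-0.69,0,0,0,0],
  [-1,-0.92,0,0,0,0],
  [-1,-0.92,0,0,0,0],
])

```text
clock: 1.55
tcp_pos: [415.8, 298.8, 304.0]
tcp_rot: [0.002, 0.026, 1.0, -0.001]
wrist_force: [0.3, -0.7, -0.1]
finger_gap: 0.3
gripper_force: 0.0
```

>>> carry_out([
  [-0.25,-0.23,0,0,0,0],
  [-0.5,-0.46,0,0,0,0],
  [-0.75,-0.69,0,0,0,0],
  [-1,-0.92,0,0,0,0],
  [-1,-0.92,0,0,0,0],
])

```text
clock: 1.97
tcp_pos: [530.4, 182.7, 303.6]
tcp_rot: [0.002, 0.026, 1.0, -0.001]
wrist_force: [0.3, 0.4, 0.3]
finger_gap: 0.2
gripper_force: 0.0
```

>>> carry_out([
  [-0.2,-0.18,0.2,0,0,0],
  [-0.31,-0.27,0.5,0,0,0],
  [-0.31,-0.27,0.7,0,0,0],
  [-0.31,-0.27,0.7,0,0,0],
  [-0.31,-0.27,0.7,0,0,0],
])

```text
clock: 2.38
tcp_pos: [560.4, 153.8, 218.8]
tcp_rot: [-0.002, 0.023, 1.0, -0.0]
wrist_force: [0.1, 1.2, 1.8]
finger_gap: 0.2
gripper_force: 0.0
```

```bash
python3 - <<'E'
from workcell import get_state,cams
from h import *
s=get_state();print(s['clock'],s['tcp_pos'],s['tcp_rot'],s['finger_gap'],s['wrist_force'],go(s,(*M[0],180)))
w=cams.read_camera("wrist"); H=np.array(w["hand_eye"]); Rw=rot(s["tcp_rot"])
d0=Rw@H[:3,:3]; e=Rw@H[:3,3]+s["tcp_pos"]
for st,c in blue(w):
    d=d0@np.array([(c[0]-w["cx"])/w["fx"],(c[1]-w["cy"])/w["fy"],1]); print(st,(e+d*(100-e[2])/d[2]).round(1))
p=cams.read_camera("side");cv2.imwrite("pics/w1.png",np.vstack([w["image"],p["image"]])[:,:,::-1][:,:][::1])
im=np.hstack([cv2.resize(w["image"],(400,250)),cv2.resize(p["image"][80:330,200:600],(400,250))]);cv2.imwrite("pics/m1.png",im[:,:,::-1])
E
```

```text
2.3833 [560.38993739 153.80701272 218.83049799] [-1.94249168e-03  2.30821152e-02  9.99731683e-01 -6.96250082e-05] 0.20241789398743207 [0.05297415 1.24673833 1.78718941] [-0.04  -0.013  0.323]
[124, 214, 36, 33, 928] [560.6  33.1 100. ]
[297, 214, 36, 29, 825] [564.5 149.5 100. ]
```

View pics/m1.png

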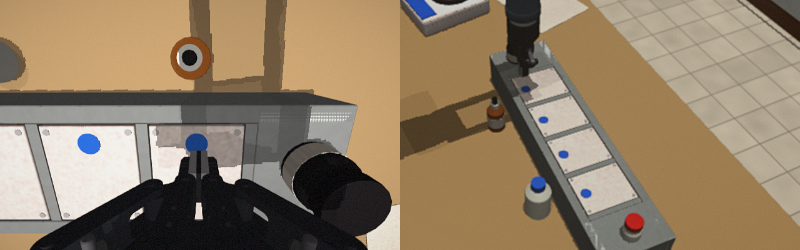

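The wrist view shows the fingertips just short of mark 1 and the jar well to the side. The top camera and wrist camera agree on the mark to about 2 mm. I'll go down in stages.

>>> carry_out([
  [-0.035,-0.025,0.1,0,0,0],
  [-0.035,-0.025,0.2,0,0,0],
  [-0.035,-0.025,0.24,0,0,0],
  [-0.035,-0.025,0.24,0,0,0],
  [-0.035,-0.025,0.24,0,0,0],
  [-0.035,-0.025,0.24,0,0,0],
])

```text
clock: 2.98
tcp_pos: [565.8, 150.6, 192.0]
tcp_rot: [0.001, 0.023, 1.0, 0.0]
wrist_force: [0.2, 0.8, 0.7]
finger_gap: 0.1
gripper_force: 0.0
```

>>> carry_out([
  [0,0,0.03,0,0,0],
  [0,0,0.06,0,0,0],
  [0,0,0.08,0,0,0],
  [0,0,0.1,0,0,0],
  [0,0,0.1,0,0,0],
  [0,0,0.1,0,0,0],
])

```text
clock: 3.48
tcp_pos: [565.3, 150.4, 178.8]
tcp_rot: [-0.0, 0.023, 1.0, -0.0]
wrist_force: [0.3, 0.0, -0.2]
finger_gap: -0.3
gripper_force: 0.0
```

>>> carry_out([
  [0,0,0.02,0,0,0],
  [0,0,0.035,0,0,0],
  [0,0,0.045,0,0,0],
  [0,0,0.05,0,0,0],
  [0,0,0.05,0,0,0],
  [0,0,0.05,0,0,0],
])

```text
clock: 3.98
tcp_pos: [565.4, 150.4, 173.1]
tcp_rot: [-0.0, 0.023, 1.0, -0.0]
wrist_force: [-0.8, -0.0, 0.4]
finger_gap: 0.0
gripper_force: 0.0
```

>>> carry_out([
  [0,0,0.004,0,0,0],
  [0,0,0.008,0,0,0],
  [0,0,0.01,0,0,0],
  [0,0,0.01,0,0,0],
  [0,0,0.01,0,0,0],
])

```text
clock: 4.4
tcp_pos: [565.5, 150.5, 172.3]
tcp_rot: [0.0, 0.023, 1.0, 0.0]
wrist_force: [-0.7, 0.1, 4.0]
finger_gap: -0.2
gripper_force: 1.9
```

>>> carry_out([
  [0,0,0.004,0,0,0],
  [0,0,0.008,0,0,0],
  [0,0,0.01,0,0,0],
  [0,0,0.01,0,0,0],
  [0,0,0.01,0,0,0],
])

```text
clock: 4.82
tcp_pos: [565.5, 150.5, 171.6]
tcp_rot: [0.0, 0.023, 1.0, 0.0]
wrist_force: [-3.1, 0.7, 8.2]
finger_gap: 0.0
gripper_force: 4.0
```

Bay 1 stiffens at about 6 N/mm, so it is latched. Lift and go to bay 2.

>>> carry_out([
  [0,0,-0.12,0,0,0],
  [0,-0.3,-0.12,0,0,0],
  [0,-0.6,-0.12,0,0,0],
  [0,-0.9,-0.12,0,0,0],
  [0,-0.96,-0.12,0,0,0],
  [0,-0.96,-0.12,0,0,0],
  [0,-0.96,-0.08,0,0,0],
  [0,-0.96,-0.05,0,0,0],
  [0,-0.96,-0.03,0,0,0],
  [0,-0.96,-0.03,0,0,0],
])

```text
clock: 5.65
tcp_pos: [559.6, 36.7, 173.2]
tcp_rot: [-0.001, 0.022, 1.0, 0.0]
wrist_force: [0.9, 0.0, -0.2]
finger_gap: -0.2
gripper_force: 0.0
```

>>> carry_out([
  [0,0,0.01,0,0,0],
  [0,0,0.02,0,0,0],
  [0,0,0.025,0,0,0],
  [0,0,0.025,0,0,0],
  [0,0,0.025,0,0,0],
])

```text
clock: 6.07
tcp_pos: [560.0, 36.3, 172.0]
tcp_rot: [0.0, 0.023, 1.0, 0.0]
wrist_force: [-2.7, 2.9, 5.6]
finger_gap: -0.1
gripper_force: 2.7
```

>>> carry_out([
  [0,0,0.004,0,0,0],
  [0,0,0.008,0,0,0],
  [0,0,0.008,0,0,0],
  [0,0,0.008,0,0,0],
])

```text
clock: 6.4
tcp_pos: [560.0, 36.3, 171.5]
tcp_rot: [0.0, 0.023, 1.0, 0.0]
wrist_force: [-2.4, 2.2, 8.5]
finger_gap: 0.2
gripper_force: 4.2
```

Bay 2 gives the same stiffness, so it is latched too. On to bay 3.

>>> carry_out([
  [0,0,-0.12,0,0,0],
  [0,-0.3,-0.12,0,0,0],
  [0,-0.6,-0.12,0,0,0],
  [0,-0.9,-0.12,0,0,0],
  [0,-0.96,-0.12,0,0,0],
  [0,-0.96,-0.12,0,0,0],
  [0,-0.96,-0.08,0,0,0],
  [0,-0.96,-0.05,0,0,0],
  [0,-0.96,-0.03,0,0,0],
  [0,-0.96,-0.03,0,0,0],
])

```text
clock: 7.23
tcp_pos: [554.4, -78.2, 173.0]
tcp_rot: [-0.001, 0.022, 1.0, 0.0]
wrist_force: [0.1, 0.0, -0.4]
finger_gap: 0.2
gripper_force: 0.0
```

>>> carry_out([
  [0,0,0.01,0,0,0],
  [0,0,0.02,0,0,0],
  [0,0,0.025,0,0,0],
  [0,0,0.025,0,0,0],
  [0,0,0.025,0,0,0],
])

```text
clock: 7.65
tcp_pos: [555.0, -79.6, 171.1]
tcp_rot: [0.0, 0.023, 1.0, -0.0]
wrist_force: [0.1, 1.3, 3.2]
finger_gap: -0.2
gripper_force: 0.9
```

>>> carry_out([
  [0,0,0.004,0,0,0],
  [0,0,0.008,0,0,0],
  [0,0,0.008,0,0,0],
  [0,0,0.008,0,0,0],
])

```text
clock: 7.98
tcp_pos: [555.0, -79.7, 170.1]
tcp_rot: [0.0, 0.023, 1.0, 0.0]
wrist_force: [-0.1, 2.8, 4.4]
finger_gap: 0.1
gripper_force: 2.0
```

>>> carry_out([
  [0,0,0.005,0,0,0],
  [0,0,0.01,0,0,0],
  [0,0,0.01,0,0,0],
  [0,0,0.01,0,0,0],
])

```text
clock: 8.32
tcp_pos: [554.9, -79.7, 168.7]
tcp_rot: [0.0, 0.023, 1.0, 0.0]
wrist_force: [-0.6, 2.6, 2.6]
finger_gap: -0.2
gripper_force: 1.6
```

Bay 3 sinks 4 mm at a steady force of about 3 N, so this is the loose lid. I'll push it down, easing slightly towards the pivot.

>>> carry_out([
  [0,0,0.02,0,0,0],
  [-0.005,0,0.04,0,0,0],
  [-0.01,0,0.06,0,0,0],
  [-0.012,0,0.08,0,0,0],
  [-0.015,0,0.1,0,0,0],
  [-0.015,0,0.1,0,0,0],
])

```text
clock: 8.82
tcp_pos: [556.8, -80.0, 156.3]
tcp_rot: [0.0, 0.023, 1.0, -0.0]
wrist_force: [1.1, 1.1, 1.2]
finger_gap: 0.0
gripper_force: 0.3
```

>>> carry_out([
  [0,0,0.02,0,0,0],
  [-0.005,0,0.04,0,0,0],
  [-0.01,0,0.06,0,0,0],
  [-0.015,0,0.07,0,0,0],
  [-0.02,0,0.08,0,0,0],
  [-0.02,0,0.08,0,0,0],
])

```text
clock: 9.32
tcp_pos: [558.9, -80.0, 146.7]
tcp_rot: [-0.0, 0.023, 1.0, -0.0]
wrist_force: [0.5, -0.5, 0.3]
finger_gap: -0.3
gripper_force: 0.0
```

```bash
python3 - <<'E'
from workcell import cams
from h import *
w=cams.read_camera("wrist");p=cams.read_camera("side")
im=np.hstack([w["image"][100:400,100:500],cv2.resize(p["image"][170:290,300:460],(400,300),interpolation=cv2.INTER_CUBIC)]);cv2.imwrite("pics/m2.png",im[:,:,::-1])
E
```

```text
(no output)
```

View pics/m2.png

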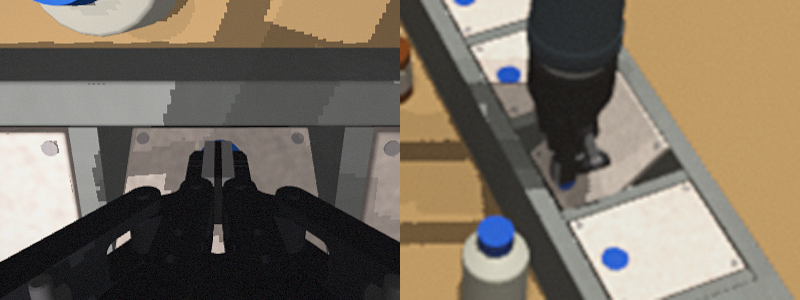

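The lid is tilting well and the fingertips are still on it near its mark. I'll carry on to the stop.

>>> carry_out([
  [0,0,0.015,0,0,0],
  [0,0,0.03,0,0,0],
  [0,0,0.045,0,0,0],
  [0,0,0.06,0,0,0],
])

```text
clock: 9.75
tcp_pos: [559.0, -79.9, 139.9]
tcp_rot: [-0.0, 0.023, 1.0, -0.0]
wrist_force: [-2.2, -0.2, 3.5]
finger_gap: -0.2
gripper_force: 1.7
```

>>> carry_out([
  [0,0,0.01,0,0,0],
  [0,0,0.02,0,0,0],
  [0,0,0.025,0,0,0],
  [0,0,0.03,0,0,0],
])

```text
clock: 10.08
tcp_pos: [558.9, -79.9, 136.2]
tcp_rot: [-0.0, 0.023, 1.0, 0.0]
wrist_force: [-0.8, 0.3, 3.6]
finger_gap: -0.1
gripper_force: 1.5
```

>>> carry_out([
  [0,0,0.01,0,0,0],
  [0,0,0.02,0,0,0],
  [0,0,0.025,0,0,0],
])

```text
clock: 10.33
tcp_pos: [558.7, -79.9, 134.2]
tcp_rot: [-0.0, 0.023, 1.0, -0.0]
wrist_force: [-6.2, 1.1, 16.9]
finger_gap: -0.0
gripper_force: 7.3
```

>>> carry_out([
  [0,0,0.01,0,0,0],
  [0,0,0.015,0,0,0],
  [0,0,0.02,0,0,0],
])

```text
clock: 10.58
tcp_pos: [558.8, -79.9, 134.0]
tcp_rot: [0.0, 0.023, 1.0, -0.0]
wrist_force: [-12.1, 3.3, 32.9]
finger_gap: 0.2
gripper_force: 13.9
```

Hard stop at TCP z ≈ 134. Withdraw straight up and look.

>>> carry_out([
  [0.01,0,-0.02,0,0,0],
  [0.025,0,-0.1,0,0,0],
  [0.025,0,-0.3,0,0,0],
  [0.025,0,-0.55,0,0,0],
  [0.025,0,-0.8,0,0,0],
  [0.025,0,-1,0,0,0],
  [0.025,0,-1,0,0,0],
  [0.025,0,-1,0,0,0],
])

```text
clock: 11.25
tcp_pos: [556.8, -80.0, 252.6]
tcp_rot: [0.002, 0.023, 1.0, -0.001]
wrist_force: [-0.0, -0.3, -1.0]
finger_gap: 0.3
gripper_force: 0.0
```

>>> carry_out([
  [0.2,0,-0.25,0,0,0],
  [0.5,0,-0.5,0,0,0],
  [0.75,0,-0.7,0,0,0],
  [1,0,-0.8,0,0,0],
  [1,0,-0.8,0,0,0],
  [1,0,-0.8,0,0,0],
])

```text
clock: 11.75
tcp_pos: [435.1, -74.1, 346.9]
tcp_rot: [0.0, 0.023, 1.0, -0.0]
wrist_force: [0.5, 0.3, 0.1]
finger_gap: -0.3
gripper_force: 0.0
```

```bash
python3 - <<'E'
from workcell import cams,get_state,silhouettes
from h import *
print(get_state()["wrist_force"])
t=cams.read_camera("top");p=cams.read_camera("side")
for n in("dropper_bottle","white_bottle","black_jar","red_pot"):
    print(n,[(round(r["score"],2),np.round(r["extent"],1).tolist()) for q in(t,p) for r in silhouettes(q,n)][:4])
im=np.hstack([cv2.resize(t["image"][120:270,190:470],(400,214)),cv2.resize(p["image"][120:334,240:530],(400,214*400//290))[:214]]) if 0 else np.hstack([cv2.resize(t["image"][110:270,200:413],(400,300)),cv2.resize(p["image"][170:320,290:490],(400,300))])
cv2.imwrite("pics/m3.png",im[:,:,::-1])
E
```

```text
[0.52334472 0.32554498 0.06994773]
dropper_bottle [(0.79, [270.9, 226.3, 19.3, 17.7]), (0.66, [295.6, 195.5, 22.9, 35.4]), (0.15, [401.2, 270.6, 69.0, 51.9])]
white_bottle [(0.76, [336.4, 280.4, 29.9, 42.3])]
black_jar [(0.59, [220.3, 175.3, 25.5, 28.0])]
red_pot [(0.8, [453.9, 177.9, 19.3, 21.1]), (0.96, [431.6, 308.0, 22.0, 29.7])]
```

View pics/m3.png

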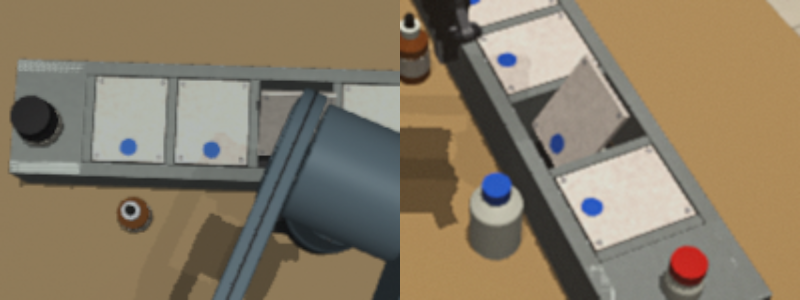

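```bash
python3 - <<'E'
from workcell import cams,order
from h import *
p=cams.read_camera("side")
print([c.round(1) for s,c in blue(p) if 350<c[0]<380])
for h in(4,8):
  for th in(0.8,0.9,1.0):
    x=-40*np.cos(th)-h*np.sin(th); z=100-h-40*np.sin(th)+h*np.cos(th)
    # side-camera bias: that camera put mark 3 at (556.4,-76.1)
    print(h,th,proj(p,(556.4+40+x,-76.1-0.045*(40+x),z)).round(1))
E
```

```text
[array([368.1, 241.3])]
4 0.8 [366.1 240.6]
4 0.9 [367.1 241. ]
4 1.0 [368.2 241.3]
8 0.8 [365.  241.3]
8 0.9 [365.8 241.8]
8 1.0 [366.9 242.2]
```

The mark's position in the side view fits an angle of 1.0 rad, and nothing else has moved. I'll hand in.

```bash
python3 -c "
from workcell import order
print(order.job_done())"
```

```text
the job is handed in; nothing more can be done
None
```

The unlatched lid was in bay 3; I pushed it to its stop and left it open (about 1.0 rad in the side view). Bays 1 and 2 held firm under about 8 N, bay 4 was not pressed because the loose lid was already found, the bottles, jar and pot look unmoved, and the job is handed in.

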